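Extend the demo inspection lamp and switch it on

ROBOT

A 6-joint arm with a two-finger parallel gripper is mounted at the origin on the work surface. World frame = base frame: x ahead of the robot, y to its left, z up, the work surface at z = 0. Lengths are in m, angles in rad, forces in N, time in s.
With the tool pointing down it reaches from about 0.275 to 0.85 m from the base axis. Payload 5.2 kg.
Tool frame: the origin (TCP) lies midway between the tips of the shut fingers; the grasp point (between the pads) lies 19 mm behind it (robot.pinch_z is the distance from the TCP to the grasp point, in m); x points along the fingers, y is the direction in which the jaws open and shut, and the axes are right-handed (so a half turn about x gives the same grasp; the last joint's range is limited). The gripper opens to 85 mm and grips with 20 to 120 N. Pads are 22 mm wide; open, the fingers measure 114 mm over their backs; the gripper's body (76 mm by 85 mm) begins 54 mm behind the grasp point. The pads swing forward as they close: fully open they stand 13 mm farther back than shut.
Start: joints at [1.08, 0.259, 1.535, -0, 1.348, -0.203], TCP at [0.156, 0.527, 0.231] pointing down, gripper open.
Joint ranges: [-3.14, 3.14], [-0.91, 2.08], [0.19, 2.58], [-1.22, 4.36], [0.22, 2.71], [-3.12, 3.12]. Speed limits (rad/s): [2.57, 2.57, 3.14, 3.14, 3.14, 3.14].

INTERFACE

Orientations are given as a 3x3 rotation matrix whose columns are the frame's x, y, z axes.
In Python, from plant import robot gives the robot as it stands.
- The arm moves only by the shell command python3 -m handwheel 'ROWS' [FORCE]. ROWS is JSON, a list of rows, each a list of 5 numbers: the shift along the world's x, y, z scaled (see below), then the turn about the world's z scaled (see below), then the opening, from -1 (shut) to 1 (fully open). In form: [[x, y, z, roll, jaw], ...]. A call has 1 to 10 rows; each row is the pose to reach, as a shift and turn from the pose commanded when the call began, turning the shorter way round; what a row does not reach only later rows make up. The controller multiplies each number of a shift by 0.15 m and each number of a turn by 2 pi rad. A row lasts 1/12 s, in which the tool goes at most 41.7 mm and 7.16 degrees, less where a joint would pass 70% of its speed; a pose out of reach is approached as far as the arm can. A call with a number of a shift or a turn outside -1 to 1 is refused whole. A call with a gripper value outside its range is refused whole. The fingers move at their own pace and stop on an object; FORCE is the grip in N (left out, the last holds). Time passes only in rows, so rows that repeat a pose let the fingers close. It gives the time, the measured TCP pose, the force and the opening at its end, in the units of the state.
- robot.observe(): the state, without advancing time (a new reading comes with each control period).
- robot.get_image(name): name is "scene" or "top" or "wrist"; returns a dict with "image" (480x640x3 uint8, red, green, blue), "camera_matrix" (3x3 intrinsics, pixels), "R" (3x3) and "t" (3): a world point X has camera coordinates R X + t. Camera axes: x right, y down, z forward; pixel columns grow to the right and rows downward; lengths in m; the calibration is good to about 2 mm. A picture is of the moment at which its call begins. There is no depth.
- robot.hand_in(): hands the job in, once; it reports no verdict.
Trained networks look in a picture, given as the dict that the camera call returned (one of the last four; its "shot" number tells which), for a name from the list of things; names that differ only in an ending like _2 or _b are one class to them, and where a whole thing is asked for, a point or a joint stands for the part that bears it (a point fixed in the world has none). Each returns a list of dicts, best first, with "confidence" (0 to 1); they miss things now and then, are a little off and sometimes report something else, mostly with a low value. They report only what shows in the picture. A call takes as long as a camera call.
- robot.spot_in(target, picture): "extent" ([centre column, centre row, width, height] in pixels, round what is visible of it).
- robot.trace(target, picture): "pixels" (480x640 bool, what is visible of it) and "extent" ([centre column, centre row, width, height] in pixels, round what is visible of it).
- robot.landmark_of(target, picture): "pixel" ([column, row] in pixels: a listed point, or the origin of a listed thing).
The state is a dict: "time": time; "qpos": joint angles; "joint_velocities": joint speeds; "joint_efforts": joint torques, N m; "ee_pos": TCP position; "tcp_rot": TCP orientation; "force": force on the tool from outside, world axes, zero at the start; "wrist_torque": the same for the moment, N m; "opening": finger opening in m.
Only numpy, scipy, OpenCV 4.12 (cv2) and the standard library are available. Lean on these libraries where they do the work, as an engineer would, in place of code of your own. Each camera call takes 0.05 s, during which the arm holds its last target.

TASK

Get the demo lamp on the tool counter ready to show: first pull its black head fully out until the orange lock button clicks out of the top, and only then push the orange slide switch in its slot fully towards the head, to on. Leave the mast locked out, let go, and leave the screwdriver, wrench and bit case lying where they are.

Things in the scene. Friction and masses are not known exactly. Their poses are not given: they have to be found in the camera images.
- lamp: Dark-green box-shaped inspection lamp, 190 long (its x) x 60 wide (its y) mm, its flat top 70 mm above the counter, bolted on a black plinth 250 x 110 x 20 mm, itself immovable. Origin: on the counter, under the middle of the green body. x: along the lamp towards the head, the way in which the head pulls out and the switch goes on; z up
- slot (a point): Point on the floor of the switch slot, in the middle of the empty part behind the knob (lamp x = -67 mm, 58 mm above the counter). The slot is a straight-walled recess in the green top, open upward, 12 mm deep, 32 mm wide (lamp y), from 20 mm behind this point to 50 mm ahead of it (lamp x). Axes as the lamp's
- head (a point): Centre of the black head at the end of the aluminium mast: a block 60 long (lamp x) x 34 wide (lamp y) x 40 high mm, underside 24 mm above the counter, with free air on both sides. Grip it from above across its 34 mm width. Axes as the lamp's
- mast (a joint): How far the mast is pulled out of the body, m: starts pushed in (0 to 0.03), rigid stop at 0.077; needs about 4 N to move; the lock button snaps out as it passes about 0.074 and then the mast cannot go back in past that
- button_top (a point): Middle of the top of the orange lock button, 12 x 12 mm, carried along by the mast: hidden inside the green body until the mast is out, then it springs up through the black square window on the body's top (lamp x about 65 mm) to stand 6 mm proud. Pushed down again it would unlock the mast
- lockpin (a joint): How far the lock button has sprung up, m: 0 hidden, 0.010 fully out
- knob_top (a point): Middle of the top of the orange switch knob, 14 long (lamp x) x 28 wide (lamp y) x 11.5 mm high; it fills the height of the slot and its top is flush with the green top. When off there are 40 mm of empty slot behind it (on the side away from the head), room for a fingertip to go in and push it; axes as the lamp's
- knob (a joint): Travel of the switch knob along lamp x, m: 0 off (starts at 0 to 0.002), 0.016 fully on, against the slot's end; stays where it is left; needs about 3 N
- screwdriver_mid (a point): Middle of a loose orange-handled screwdriver, 170 mm long; a bystander
- wrench_mid (a point): Middle of a loose steel wrench, 160 mm long; a bystander
- bitcase_mid (a point): Middle of a loose closed green bit case, 120 x 60 x 24 mm; a bystander

How it is judged:
On the way, in this order (a step that is already met when the one before it is completed fails the run):
1. the mast is pulled out and its lock button has clicked out, with the switch still off (value of joint mast above 0.072 m and value of joint lockpin above 0.007 m and value of joint knob below 0.006 m), for 0.2 s.
2. the switch is slid fully on, with the mast locked out (value of joint knob above 0.0135 m and value of joint lockpin above 0.007 m), for 0.2 s.
At the end, for the whole second after the job is handed in: The mast is out (over 72 of 77 mm) with its lock button up (over 7 of 10 mm), the switch is fully on (over 13.5 of 16 mm), and screwdriver, wrench and bit case are each within 30 mm of where they began (all of step 2 and value of joint mast above 0.072 m and distance of each of screwdriver_mid, wrench_mid, bitcase_mid from where it was at the start of the episode below 0.03 m); the robot touches nothing.
It fails at once if a bystander (screwdriver, wrench or bit case) is moved by 30 mm or more (distance of any of screwdriver_mid, wrench_mid, bitcase_mid from where it was at the start of the episode above 0.03 m).
It also fails if it takes over 48 s, if anything falls off the work surface, if the arm or the gripper's body presses on something with over 40 N, if the wrist force passes 120 N, or if a joint passes its speed limit or range.

## Working session

There is one attempt and no reset: what is moved stays moved. The work goes in short steps, Python scripts to look and compute and a shell command to move; the robot and the scene stay as the last step left them, time stands still between calls to the robot, and variables do not carry over. Pictures are saved under pics/ and viewed, and the job is handed in when it is done.

```bash
mkdir -p pics; cat > h.py <<'E'
from plant import robot
import numpy as np, cv2
def save(p,n): cv2.imwrite(f'pics/{n}.png',cv2.cvtColor(p['image'],cv2.COLOR_RGB2BGR))
def ray(p,px,z):
    K=p['camera_matrix'];R=np.array(p['R']);t=np.array(p['t'])
    d=R.T@np.linalg.solve(K,np.array([px[0],px[1],1.]));c=-R.T@t
    return c+d*(z-c[2])/d[2]
def proj(p,X):
    q=np.array(p['camera_matrix'])@(np.array(p['R'])@np.array(X)+np.array(p['t']));return q[:2]/q[2]
E
python3 - <<'E'
from h import *
Z=dict(lamp=0,slot=.058,head=.044,knob_top=.07,screwdriver_mid=.012,wrench_mid=.005,bitcase_mid=.012)
for n in ['top','scene']:
    p=robot.get_image(n);save(p,n+'0')
    for k,z in Z.items():
        for r in robot.landmark_of(k,p)[:2]: print(n,k,np.round(r['pixel'],1),round(r['confidence'],2),np.round(ray(p,r['pixel'],z),4))
s=robot.observe();print(s['time'],s['ee_pos'],np.round(s['tcp_rot'],3),s['opening'],robot.pinch_z)
E
```

```text
top lamp [345.3 270.9] 0.97 [ 0.5103 -0.0787  0.    ]
top slot [384.7 280.5] 0.84 [ 0.4862 -0.1407  0.058 ]
top head [251.9 239.8] 0.93 [0.5566 0.0792 0.044 ]
top knob_top [370. 274.] 0.53 [ 0.4952 -0.1161  0.07  ]
top knob_top [340.3 196.1] 0.38 [ 0.625 -0.069  0.07 ]
top screwdriver_mid [483.8 326.3] 0.7 [ 0.4147 -0.3104  0.012 ]
top wrench_mid [303.9 341.4] 0.93 [ 0.3894 -0.0079  0.005 ]
top bitcase_mid [340.4 197.4] 0.63 [ 0.6399 -0.0704  0.012 ]
scene lamp [315.6 259.3] 0.93 [ 0.5085 -0.0738  0.    ]
scene slot [287.2 226.4] 0.64 [ 0.4882 -0.1324  0.058 ]
scene head [391.7 275.2] 0.91 [0.5484 0.0739 0.044 ]
scene knob_top [298.5 222.7] 0.7 [ 0.4851 -0.1111  0.07  ]
scene screwdriver_mid [212.1 201.1] 0.72 [ 0.415  -0.3126  0.012 ]
scene wrench_mid [363.7 223.7] 0.57 [0.403  0.0009 0.005 ]
scene bitcase_mid [304.5 314.3] 0.91 [ 0.6413 -0.0634  0.012 ]
0.8 [0.15607607 0.52738903 0.23130538] [[ 0.     0.284  0.959]
 [-0.     0.959 -0.284]
 [-1.    -0.     0.   ]] 0.08513452576384005 0.0187
```

```bash
ls pics
```

```text
scene0.png
top0.png
```

View pics/top0.png

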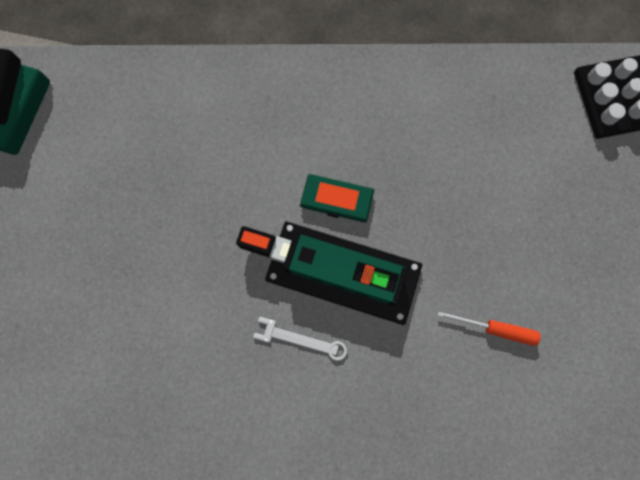

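View pics/scene0.png

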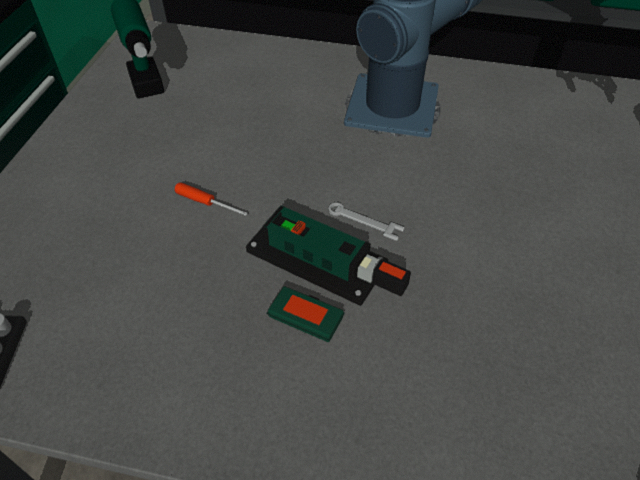

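```bash
python3 - <<'E'
from h import *
p=robot.get_image('top')
K=p['camera_matrix'];print(K, -np.array(p['R']).T@p['t'])
for n in ['lamp','head','mast','knob','slot']:
    for r in robot.trace(n,p)[:1]:
        m=r['pixels'].astype(np.uint8); print(n,r['confidence'],m.sum(),r['extent'],cv2.minAreaRect(cv2.findNonZero(m)))
im=cv2.cvtColor(p['image'],cv2.COLOR_RGB2BGR)[190:330,210:450]
cv2.imwrite('pics/topcrop.png',cv2.resize(im,None,fx=3.3,fy=3.3,interpolation=cv2.INTER_CUBIC))
E
```

```text
[[512.46392853   0.         325.75607565]
 [  0.         512.46392853 242.874792  ]
 [  0.           0.           1.        ]] [ 0.38221506 -0.05196571  0.88618142]
lamp 0.67 10186 [328.9, 273.4, 182.9, 101.6] ((325.0483703613281, 266.4961853027344), (186.39317321777344, 65.03448486328125), 17.292449951171875)
head 0.89 1112 [263.5, 243.8, 55.0, 34.1] ((262.2091979980469, 242.42681884765625), (51.31694793701172, 23.03162384033203), 18.88608741760254)
mast 0.81 1172 [264.2, 245.3, 52.4, 37.0] ((262.29998779296875, 243.10000610351562), (52.493804931640625, 23.400854110717773), 18.434947967529297)
knob 0.55 170 [366.8, 275.8, 16.1, 15.4] ((366.95001220703125, 274.1500244140625), (9.486831665039062, 18.657434463500977), 18.434947967529297)
slot 0.6 10279 [331.4, 272.0, 186.1, 101.4] ((325.11614990234375, 266.2694396972656), (186.38804626464844, 65.16366577148438), 17.281496047973633)
```

View pics/topcrop.png

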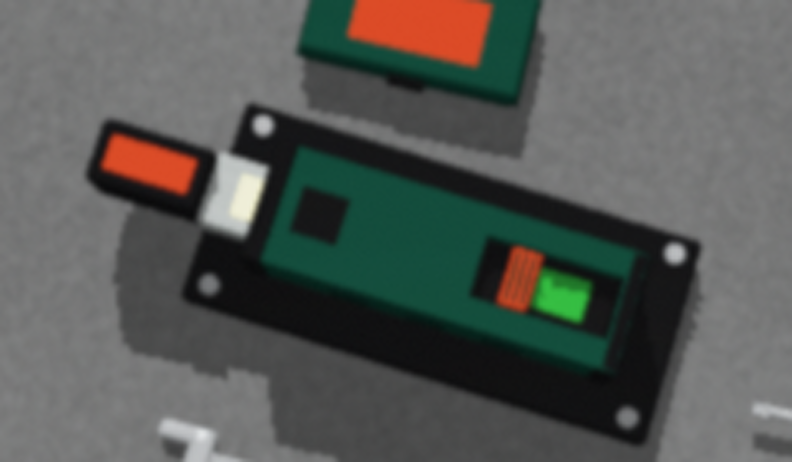

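```bash
cat >> h.py <<'E'
def fit(A,B): # 2D rigid A->B
    a=A.mean(0);b=B.mean(0);H=(A-a).T@(B-b);th=np.arctan2(H[0,1]-H[1,0],H[0,0]+H[1,1])
    R=np.array([[np.cos(th),-np.sin(th)],[np.sin(th),np.cos(th)]]);t=b-R@a
    return th,t,B-(A@R.T+t)
E
python3 - <<'E'
from h import *
p=robot.get_image('top')
f=lambda c:(c[0]/3.3+210-.35,c[1]/3.3+190-.35)
T=[(298,148),(262,265),(640,250),(607,372)];P=[(249,103),(183,298),(700,243),(642,443)]
B=np.array([ray(p,f(c),.07)[:2] for c in T]+[ray(p,f(c),.02)[:2] for c in P])
A=np.array([(.095,-.03),(.095,.03),(-.095,-.03),(-.095,.03),(.125,-.055),(.125,.055),(-.125,-.055),(-.125,.055)])
# lamp x -> left in image (world +y): y of lamp -> image down(world -x)
A=A.copy()
for nm,sl in(('top',slice(0,4)),('pl',slice(4,8)),('all',slice(0,8))):
    th,t,r=fit(A[sl],B[sl]);print(nm,np.degrees(th),t,np.abs(r).max(0))
th,t,r=fit(A,B);R=np.array([[np.cos(th),-np.sin(th)],[np.sin(th),np.cos(th)]])
np.savez('lamp.npz',R=R,t=t,th=th);print(np.round(r*1000,1))
L=lambda X,z:R.T@(ray(p,X,z)[:2]-t)
for n,c,z in [('head corners',(107,120),.064),('',(88,172),.064),('',(215,150),.064),('',(198,215),.064),('label',(150,164),.064),('knob c',(520,280),.07),('win',(321,216),.07)]: print(n,np.round(L(f(c),z)*1000,1), np.round(ray(p,f(c),z),4))
print(R[:,0])
E
```

```text
top 72.98097367496099 [ 0.50515277 -0.0780524 ] [0.00307017 0.0076684 ]
pl 72.45257582609688 [ 0.50643508 -0.0749792 ] [0.00188565 0.00237454]
all 72.62934126555622 [ 0.50579392 -0.0765158 ] [0.00385904 0.00920853]
[[-2.8 -8.2]
 [-3.9 -9.2]
 [ 3.   5.8]
 [ 1.   5.4]
 [-0.4 -0.2]
 [ 1.2 -0.8]
 [-0.4  3.5]
 [ 2.2  3.6]]
head corners [182.7 -16.1] [0.5757 0.0931 0.064 ]
 [182.9  11.8] [0.5491 0.1016 0.064 ]
 [126.2 -17.6] [0.5603 0.0387 0.064 ]
 [123.8  16. ] [0.5275 0.0464 0.064 ]
label [154.8  -1.2] [0.5532 0.0709 0.064 ]
knob c [-37.    0.4] [ 0.4944 -0.1117  0.07  ]
win [65.  -0.7] [ 0.5259 -0.0147  0.07  ]
[0.29855208 0.95439334]
```

```bash
python3 -m handwheel '[[0.85,-0.98,0,-0.084,0.5],[0.85,-0.98,0,-0.084,0.5],[0.85,-0.98,0,-0.084,0.5],[0.85,-0.98,0,-0.084,0.5],[0.85,-0.98,0,-0.084,0.5],[0.85,-0.98,0,-0.084,0.5],[0.85,-0.98,0,-0.084,0.5]]' 40; python3 -m handwheel '[[0.85,-0.98,0,-0.084,0.5],[0.85,-0.98,0,-0.084,0.5],[0.85,-0.98,0,-0.084,0.5],[0.85,-0.98,0,-0.084,0.5],[0.85,-0.98,0,-0.084,0.5],[0.85,-0.98,0,-0.084,0.5],[0.85,-0.98,0,-0.084,0.5]]'; python3 -m handwheel '[[0.85,-0.98,0,-0.084,0.5],[0.85,-0.98,0,-0.084,0.5],[0.85,-0.98,0,-0.084,0.5],[0.85,-0.98,0,-0.084,0.5],[0.85,-0.98,0,-0.084,0.5],[0.85,-0.98,0,-0.084,0.5],[0.85,-0.98,0,-0.084,0.5],[0.85,-0.98,0,-0.084,0.5]]'
python3 - <<'E'
from h import *
p=robot.get_image('wrist');save(p,'w1')
s=robot.observe();print(np.round(s['qpos'],2),np.round(s['tcp_rot'],3),s['opening'])
for k,z in dict(head=.044,lamp=0,knob_top=.07,slot=.058).items():
    for r in robot.landmark_of(k,p)[:1]: print(k,r['pixel'],r['confidence'],ray(p,r['pixel'],z))
E
```

```text
time: 1.73
ee_pos: [0.2846, 0.3795, 0.2315]
tcp_rot: [[0.0, 0.73, 0.683], [0.0, 0.683, -0.73], [-1.0, 0.0, -0.0]]
force: [-0.2, 0.8, -0.0]
opening: 0.0641
time: 2.32
ee_pos: [0.4115, 0.2335, 0.2312]
tcp_rot: [[-0.001, 0.974, 0.225], [0.001, 0.225, -0.974], [-1.0, -0.0, -0.001]]
force: [0.0, 0.6, -0.2]
opening: 0.0641
time: 2.98
ee_pos: [0.5376, 0.0885, 0.231]
tcp_rot: [[-0.001, 0.956, -0.293], [0.001, -0.293, -0.956], [-1.0, -0.002, -0.001]]
force: [-0.3, 0.7, -0.6]
opening: 0.0641
[-0.04  0.25  1.55  0.    1.35  0.25] [[-0.001  0.956 -0.293]
 [ 0.001 -0.293 -0.956]
 [-1.    -0.001 -0.   ]] 0.06413887500492263
head [344.1, 230.9] 0.83 [0.5536299  0.07189996 0.044     ]
lamp [333.7, 354.9] 0.58 [ 0.50182451 -0.07637495  0.        ]
knob_top [340.9, 424.6] 0.58 [ 0.49698175 -0.10963827  0.07      ]
slot [336.1, 441.8] 0.62 [ 0.48375362 -0.13981695  0.058     ]
```

View pics/w1.png

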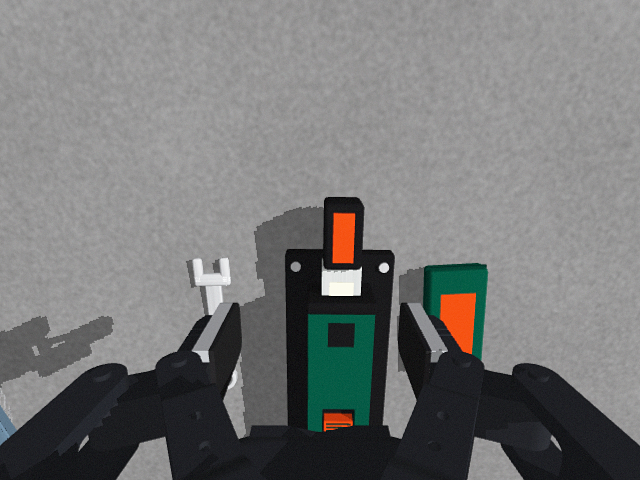

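```bash
python3 -m handwheel '[[0.1,-0.1,-0.3,-0.001,0.5],[0.1,-0.1,-0.6,-0.001,0.5],[0.1,-0.1,-0.8,-0.001,0.5],[0.1,-0.1,-0.8,-0.001,0.5],[0.1,-0.1,-0.8,-0.001,0.5],[0.1,-0.1,-0.8,-0.001,0.5]]'
python3 - <<'E'
from h import *
p=robot.get_image('wrist');save(p,'w2')
for r in robot.landmark_of('head',p)[:1]: print(r['pixel'],r['confidence'],ray(p,r['pixel'],.044))
E
```

```text
time: 3.73
ee_pos: [0.5547, 0.0718, 0.1134]
tcp_rot: [[0.002, 0.954, -0.301], [-0.0, -0.301, -0.954], [-1.0, 0.002, -0.001]]
force: [0.3, -1.2, 0.7]
opening: 0.0642
[315.7, 263.7] 0.78 [0.5507979 0.0717584 0.044    ]
```

View pics/w2.png

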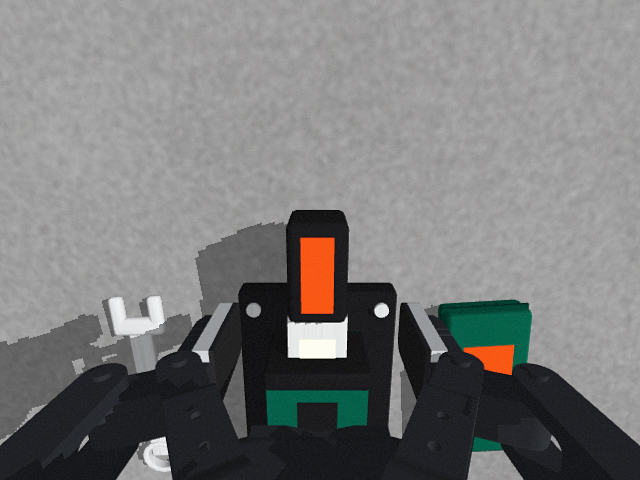

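```bash
python3 -m handwheel '[[-0.01,0,-0.2,0,0.5],[-0.01,0,-0.4,0,0.5],[-0.01,0,-0.59,0,0.5],[-0.01,0,-0.59,0,0.5],[-0.01,0,-0.59,0,0.5],[-0.01,0,-0.59,0,0.5]]' && python3 -m handwheel '[[0,0,0,0,-0.8],[0,0,0,0,-0.8],[0,0,0,0,-0.8],[0,0,0,0,-0.8],[0,0,0,0,-0.8],[0,0,0,0,-0.8],[0,0,0,0,-0.8],[0,0,0,0,-0.8]]' 60
```

```text
time: 4.33
ee_pos: [0.5541, 0.0714, 0.0254]
tcp_rot: [[0.004, 0.953, -0.302], [-0.0, -0.302, -0.953], [-1.0, 0.004, -0.001]]
force: [0.4, 0.3, 0.3]
opening: 0.0642
time: 5.0
ee_pos: [0.5535, 0.0714, 0.0249]
tcp_rot: [[0.003, 0.953, -0.302], [-0.0, -0.302, -0.953], [-1.0, 0.003, -0.001]]
force: [-1.6, -0.5, 7.6]
opening: 0.0334
```

```bash
python3 -m handwheel '[[0.02,0.064,0,0,-0.8],[0.04,0.127,0,0,-0.8],[0.06,0.191,0,0,-0.8],[0.08,0.254,0,0,-0.8],[0.1,0.318,0,0,-0.8],[0.1,0.318,0,0,-0.8],[0.1,0.318,0,0,-0.8]]' 80
python3 - <<'E'
from h import *
p=robot.get_image('wrist');save(p,'w3')
E
```

```text
time: 5.58
ee_pos: [0.5689, 0.1198, 0.025]
tcp_rot: [[0.004, 0.953, -0.302], [0.001, -0.302, -0.953], [-1.0, 0.004, -0.002]]
force: [0.8, 1.9, 7.2]
opening: 0.0329
```

View pics/w3.png

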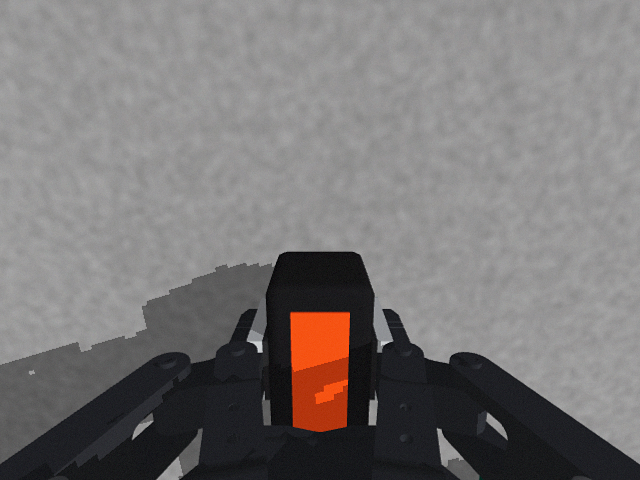

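```bash
python3 -m handwheel '[[0.01,0.032,0,0,-0.8],[0.02,0.064,0,0,-0.8],[0.03,0.095,0,0,-0.8],[0.03,0.095,0,0,-0.8],[0.03,0.095,0,0,-0.8]]'
python3 -m handwheel '[[0.008,0.026,0,0,-0.8],[0.016,0.051,0,0,-0.8],[0.016,0.051,0,0,-0.8]]'
python3 - <<'E'
from h import *
p=robot.get_image('top');save(p,'t3')
im=cv2.cvtColor(p['image'],cv2.COLOR_RGB2BGR)[190:330,170:410]
cv2.imwrite('pics/t3c.png',cv2.resize(im,None,fx=3.3,fy=3.3,interpolation=cv2.INTER_CUBIC))
print(robot.landmark_of('button_top',p)[:1])
E
```

```text
time: 6.05
ee_pos: [0.5727, 0.1319, 0.0249]
tcp_rot: [[0.002, 0.953, -0.302], [-0.002, -0.302, -0.953], [-1.0, 0.003, 0.001]]
force: [-1.8, -6.5, 8.3]
opening: 0.0331
time: 6.3
ee_pos: [0.5726, 0.1321, 0.0247]
tcp_rot: [[-0.004, 0.954, -0.3], [-0.014, -0.3, -0.954], [-1.0, 0.0, 0.014]]
force: [-11.1, -37.1, 15.8]
opening: 0.0329
[{'pixel': [307.2, 253.0], 'confidence': 0.5}]
```

View pics/t3c.png

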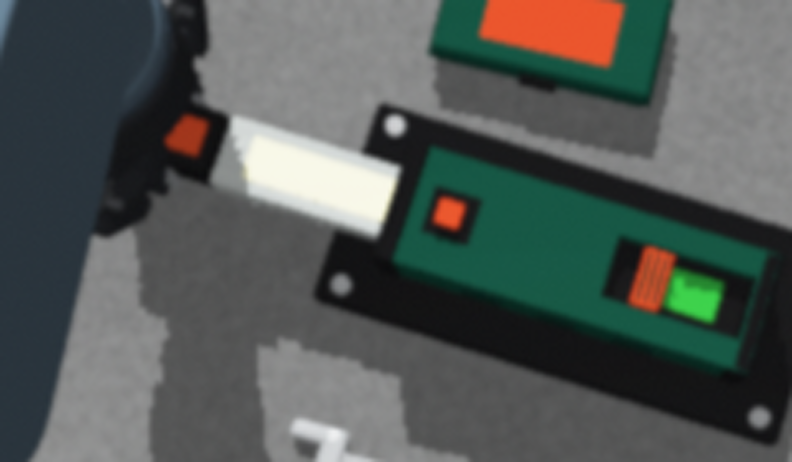

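```bash
python3 -m handwheel '[[-0.016,-0.051,0,0,-0.8],[-0.016,-0.051,0,0,-0.8],[-0.016,-0.051,0,0,-0.8],[-0.016,-0.051,0,0,0.5],[-0.016,-0.051,0,0,0.5],[-0.016,-0.051,0,0,0.5],[-0.016,-0.051,0,0,0.5],[-0.016,-0.051,0,0,0.5]]'; python3 -m handwheel '[[0,0,0.25,0,0.5],[0,0,0.5,0,0.5],[0,0,0.8,0,0.5],[0,0,0.8,0,0],[0,0,0.8,0,-1],[0,0,0.8,0,-1],[0,0,0.8,0,-1]]'
python3 - <<'E'
from h import *
p=robot.get_image('wrist');save(p,'w4')
p=robot.get_image('top');save(p,'t4')
im=cv2.cvtColor(p['image'],cv2.COLOR_RGB2BGR)[190:330,170:410]
cv2.imwrite('pics/t4c.png',cv2.resize(im,None,fx=3.3,fy=3.3,interpolation=cv2.INTER_CUBIC))
E
```

```text
time: 7.07
ee_pos: [0.5715, 0.1336, 0.0227]
tcp_rot: [[-0.0, 0.953, -0.302], [0.0, -0.302, -0.953], [-1.0, -0.0, -0.0]]
force: [-0.0, -0.8, 0.4]
opening: 0.0641
time: 7.65
ee_pos: [0.5703, 0.1334, 0.141]
tcp_rot: [[-0.003, 0.953, -0.302], [-0.0, -0.302, -0.953], [-1.0, -0.003, 0.001]]
force: [-0.1, -0.1, 0.2]
opening: 0.0158
```

View pics/w4.png

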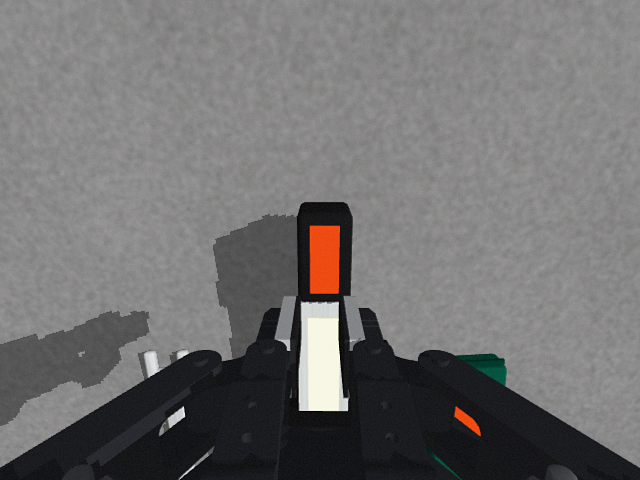

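View pics/t4c.png

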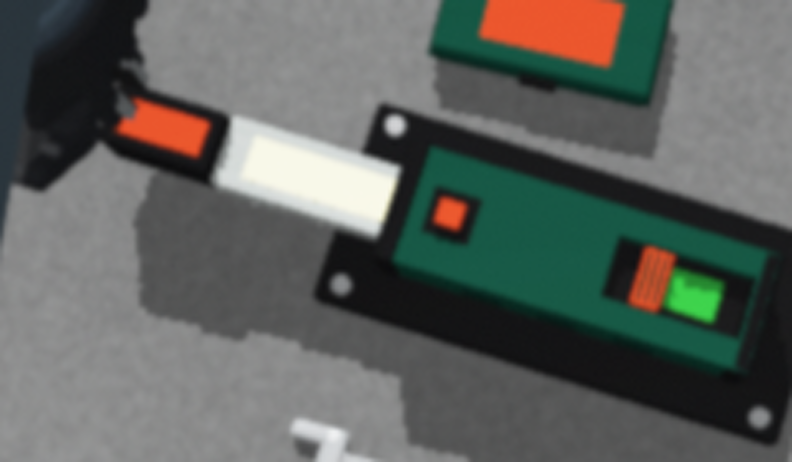

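```bash
python3 -m handwheel '[[-0.28,-0.91,0,-0.125,-1],[-0.28,-0.91,0,-0.125,-1],[-0.28,-0.91,0,-0.125,-1],[-0.28,-0.91,0,-0.125,-1],[-0.28,-0.91,0,-0.125,-1],[-0.28,-0.91,0,-0.125,-1],[-0.28,-0.91,0,-0.125,-1],[-0.28,-0.91,0,-0.125,-1]]' 60;  python3 -m handwheel '[[-0.28,-0.91,0,-0.125,-1],[-0.28,-0.91,0,-0.125,-1],[-0.28,-0.91,0,-0.125,-1],[-0.28,-0.91,0,-0.125,-1],[-0.28,-0.91,0,-0.125,-1],[-0.28,-0.91,0,-0.125,-1],[-0.28,-0.91,0,-0.125,-1],[-0.28,-0.91,0,-0.125,-1],[-0.28,-0.91,0,-0.125,-1]]'
python3 - <<'E'
from h import *
p=robot.get_image('wrist');save(p,'w5')
print(robot.observe()['ee_pos'],robot.observe()['qpos'])
print('tcp px',proj(p,robot.observe()['ee_pos']))
for k,z in dict(knob_top=.07,slot=.058,button_top=.076).items():
    for r in robot.landmark_of(k,p)[:1]: print(k,r['pixel'],r['confidence'],ray(p,r['pixel'],z))
E
```

```text
time: 8.42
ee_pos: [0.5288, -0.0034, 0.1414]
tcp_rot: [[-0.003, 0.459, -0.888], [0.001, -0.888, -0.459], [-1.0, -0.002, 0.002]]
force: [0.3, -0.1, -0.2]
opening: -0.0001
time: 9.17
ee_pos: [0.4873, -0.1394, 0.1421]
tcp_rot: [[-0.001, -0.299, -0.954], [0.001, -0.954, 0.299], [-1.0, -0.0, 0.001]]
force: [1.2, 0.5, 0.0]
opening: -0.0004
[ 0.48737415 -0.1393367   0.14222202] [-4.98856658e-01  2.63084990e-01  1.76284734e+00  4.61411996e-05
  1.11683956e+00  1.37578952e+00]
tcp px [318.64161524 312.76580354]
knob_top [274.3, 258.6] 0.69 [ 0.49470252 -0.11353896  0.07      ]
slot [320.0, 257.3] 0.75 [ 0.48340957 -0.13887586  0.058     ]
button_top [97.2, 263.6] 0.97 [ 0.52457259 -0.01451267  0.076     ]
```

View pics/w5.png

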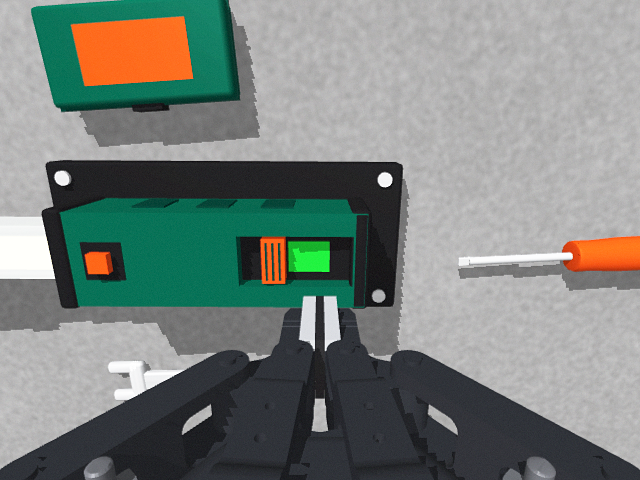

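```bash
python3 - <<'E'
from h import *
p=robot.get_image('wrist');im=cv2.cvtColor(p['image'],cv2.COLOR_RGB2BGR)[190:330,190:430]
cv2.imwrite('pics/w5c.png',cv2.resize(im,None,fx=3.3,fy=3.3,interpolation=cv2.INTER_CUBIC))
E
```

```text
(no output)
```

View pics/w5c.png

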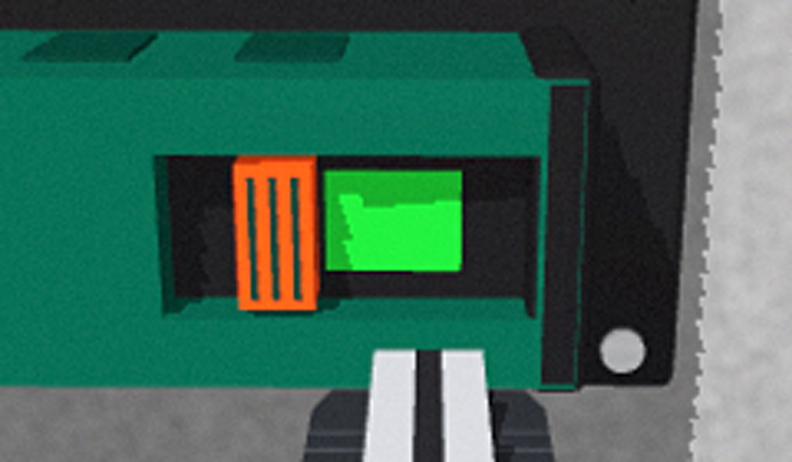

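```bash
python3 - <<'E'
from h import *
p=robot.get_image('wrist')
f=lambda c:(c[0]/3.3+190-.35,c[1]/3.3+190-.35)
B=np.array([ray(p,f(c),.07)[:2] for c in [(155,155),(541,156),(535,318),(163,318)]])
A=np.array([(-17,-16),(-87,-16),(-87,16),(-17,16)])/1000
th,t,r=fit(A,B);print(np.degrees(th),t,np.round(r*1e3,1))
R=np.array([[np.cos(th),-np.sin(th)],[np.sin(th),np.cos(th)]])
print('slot',t+R@[-.067,0]); 
for c in [(233,158),(317,158),(318,307),(238,310)]: print(R.T@(ray(p,f(c),.07)[:2]-t)*1e3)
print('tcp',R.T@(robot.observe()['ee_pos'][:2]-t)*1e3)
print(robot.observe()['tcp_rot'])
E
```

```text
72.35007976167988 [ 0.50496491 -0.0753522 ] [[-0.4 -0.3]
 [-0.1  0.2]
 [ 0.4  0.2]
 [ 0.1 -0.1]]
slot [ 0.48465049 -0.1391983 ]
[-31.44367245 -15.23722755]
[-46.55600453 -15.28775109]
[-46.09364869  13.57462793]
[-31.13520391  14.22665247]
tcp [-66.33136133  -2.87806019]
[[-1.66435806e-04 -3.00851303e-01 -9.53671047e-01]
 [ 1.26968157e-04 -9.53671059e-01  3.00851284e-01]
 [-9.99999978e-01 -7.10134294e-05  1.96923547e-04]]
```

```bash
python3 -m handwheel '[[-0.018,0.004,-0.1,0,-1],[-0.018,0.004,-0.25,0,-1],[-0.018,0.004,-0.38,0,-1],[-0.018,0.004,-0.38,0,-1],[-0.018,0.004,-0.38,0,-1],[-0.018,0.004,-0.38,0,-1]]'
python3 - <<'E'
from h import *
p=robot.get_image('wrist');save(p,'w6');s=robot.observe()
th=np.radians(72.35);R=np.array([[np.cos(th),-np.sin(th)],[np.sin(th),np.cos(th)]])
print('tcp',R.T@(s['ee_pos'][:2]-[ 0.50496,-0.07535])*1e3)
E
```

```text
time: 9.97
ee_pos: [0.4855, -0.1393, 0.0867]
tcp_rot: [[0.001, -0.302, -0.953], [-0.001, -0.953, 0.302], [-1.0, 0.0, -0.001]]
force: [-0.3, -0.4, -0.4]
opening: 0.0
tcp [-66.93995406  -1.19926926]
```

View pics/w6.png

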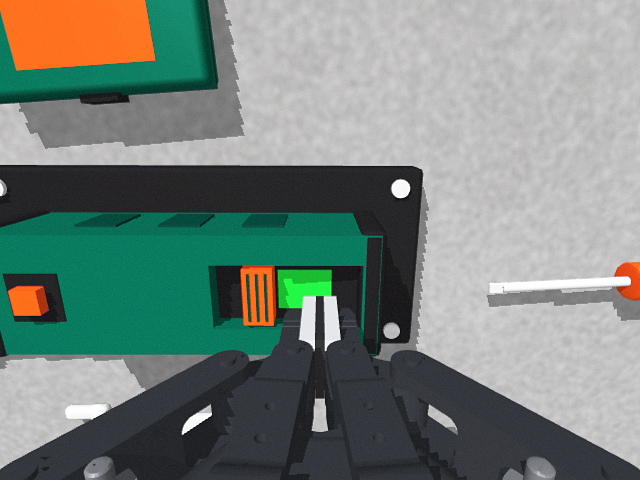

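```bash
python3 -m handwheel '[[-0.006,0.002,-0.03,0,-1],[-0.006,0.002,-0.06,0,-1],[-0.006,0.002,-0.09,0,-1],[-0.006,0.002,-0.12,0,-1],[-0.006,0.002,-0.155,0,-1],[-0.006,0.002,-0.155,0,-1],[-0.006,0.002,-0.155,0,-1]]'
python3 - <<'E'
from h import *
p=robot.get_image('wrist');save(p,'w7');s=robot.observe()
th=np.radians(72.35);R=np.array([[np.cos(th),-np.sin(th)],[np.sin(th),np.cos(th)]])
print('tcp',R.T@(s['ee_pos'][:2]-[ 0.50496,-0.07535])*1e3)
E
```

```text
time: 10.6
ee_pos: [0.4837, -0.1386, 0.062]
tcp_rot: [[-0.001, -0.302, -0.953], [0.001, -0.953, 0.302], [-1.0, -0.0, 0.001]]
force: [-0.0, 0.2, 0.0]
opening: 0.0004
tcp [-66.77689063   0.85475347]
```

View pics/w7.png

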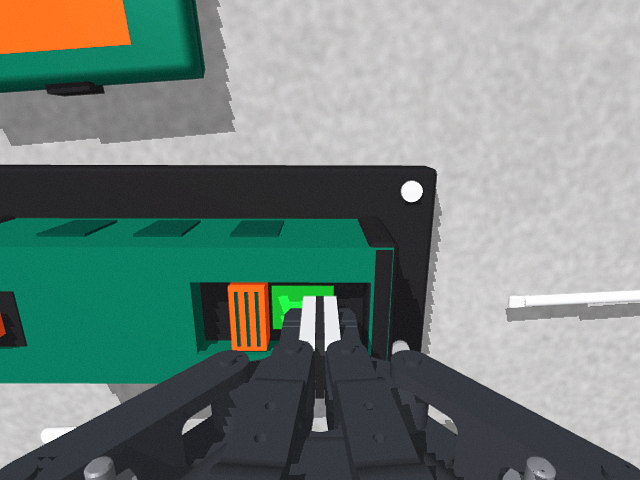

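```bash
python3 -m handwheel '[[0.01,0.032,0,0,-1],[0.02,0.064,0,0,-1],[0.03,0.095,0,0,-1],[0.04,0.127,0,0,-1],[0.04,0.127,0,0,-1],[0.04,0.127,0,0,-1]]'
python3 -m handwheel '[[0.004,0.013,0,0,-1],[0.008,0.025,0,0,-1],[0.008,0.025,0,0,-1]]'
python3 - <<'E'
from h import *
p=robot.get_image('wrist');save(p,'w8');s=robot.observe()
th=np.radians(72.35);R=np.array([[np.cos(th),-np.sin(th)],[np.sin(th),np.cos(th)]])
print('tcp',R.T@(s['ee_pos'][:2]-[ 0.50496,-0.07535])*1e3,s['force'])
E
```

```text
time: 11.15
ee_pos: [0.4903, -0.1191, 0.0627]
tcp_rot: [[0.0, -0.301, -0.954], [0.0, -0.954, 0.301], [-1.0, -0.0, -0.0]]
force: [-0.1, 0.1, 0.7]
opening: 0.0002
time: 11.4
ee_pos: [0.4913, -0.1159, 0.0626]
tcp_rot: [[0.0, -0.302, -0.953], [-0.0, -0.953, 0.302], [-1.0, 0.0, -0.0]]
force: [-0.6, -2.4, 0.6]
opening: -0.0001
tcp [-42.81467804   0.75671486] [-0.60694593 -0.86088111 -0.0485951 ]
```

View pics/w8.png

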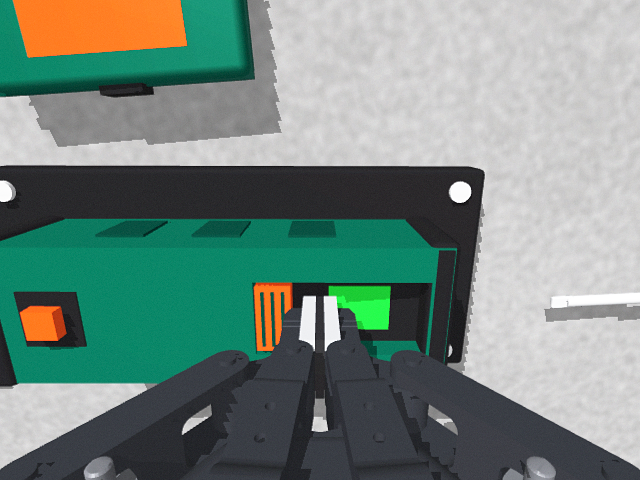

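```bash
python3 -m handwheel '[[0.004,0.013,0,0,-1],[0.008,0.025,0,0,-1],[0.008,0.025,0,0,-1],[0.008,0.025,0,0,-1]]'; python3 -m handwheel '[[0.004,0.013,0,0,-1],[0.006,0.019,0,0,-1],[0.006,0.019,0,0,-1]]'
python3 - <<'E'
from h import *
p=robot.get_image('wrist');save(p,'w9');s=robot.observe()
th=np.radians(72.35);R=np.array([[np.cos(th),-np.sin(th)],[np.sin(th),np.cos(th)]])
print('tcp',R.T@(s['ee_pos'][:2]-[ 0.50496,-0.07535])*1e3,s['force'])
E
```

```text
time: 11.78
ee_pos: [0.4919, -0.1143, 0.0627]
tcp_rot: [[-0.001, -0.301, -0.954], [-0.003, -0.954, 0.301], [-1.0, 0.004, -0.0]]
force: [-4.5, -10.4, 2.0]
opening: -0.0002
time: 12.03
ee_pos: [0.4937, -0.1104, 0.0635]
tcp_rot: [[0.001, -0.302, -0.953], [-0.002, -0.953, 0.302], [-1.0, 0.001, -0.002]]
force: [-3.3, -4.6, 5.9]
opening: 0.0002
tcp [-36.75728412   0.09643423] [-2.66427042 -5.98067844  5.93387142]
```

View pics/w9.png

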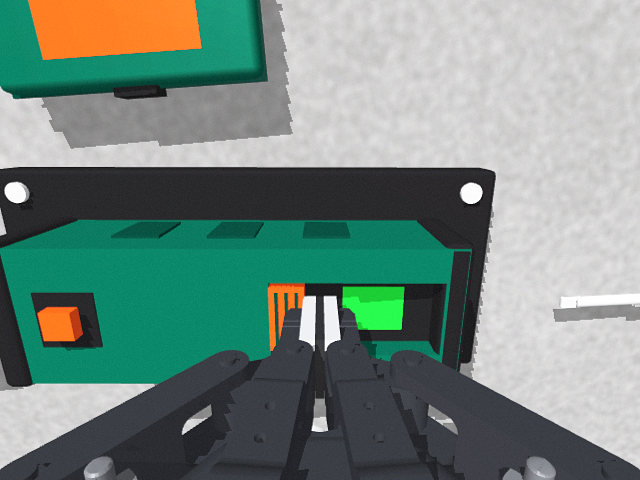

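```bash
python3 -m handwheel '[[-0.01,-0.032,0,0,-1],[-0.02,-0.064,0,0,-1],[-0.03,-0.095,0,0,-1],[-0.03,-0.095,0,0,-1],[-0.03,-0.095,0,0,-1]]'
python3 - <<'E'
from h import *
p=robot.get_image('wrist');im=cv2.cvtColor(p['image'],cv2.COLOR_RGB2BGR)[230:400,190:470]
cv2.imwrite('pics/w10c.png',cv2.resize(im,None,fx=2.8,fy=2.8,interpolation=cv2.INTER_CUBIC));s=robot.observe()
th=np.radians(72.35);R=np.array([[np.cos(th),-np.sin(th)],[np.sin(th),np.cos(th)]])
print('tcp',R.T@(s['ee_pos'][:2]-[ 0.50496,-0.07535])*1e3,s['force'])
E
```

```text
time: 12.5
ee_pos: [0.4895, -0.1236, 0.0635]
tcp_rot: [[0.002, -0.303, -0.953], [0.0, -0.953, 0.303], [-1.0, -0.001, -0.002]]
force: [-0.5, -0.1, 6.3]
opening: -0.0001
tcp [-50.63513824   0.12859204] [-0.72134593 -0.38108346  7.4829094 ]
```

View pics/w10c.png

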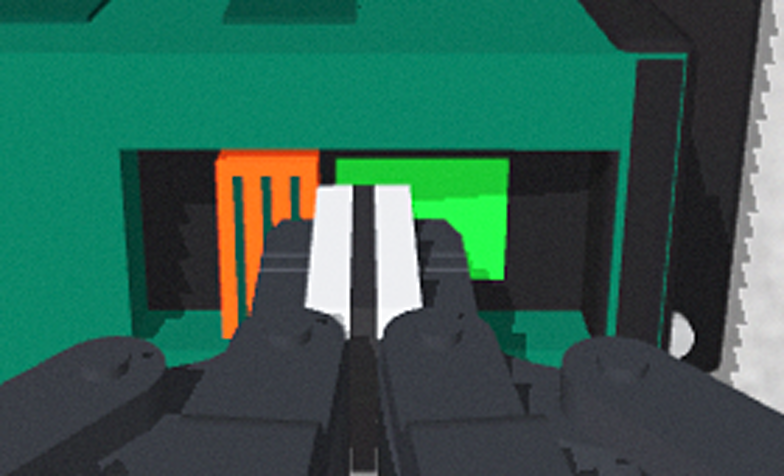

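```bash
python3 -m handwheel '[[0,0,0.1,0,-1],[0,0,0.2,0,-1],[-0.035,-0.11,0.2,0,-1],[-0.035,-0.11,0.2,0,-1],[-0.035,-0.11,0.2,0,-1],[-0.035,-0.11,0.2,0,-1]]'
python3 - <<'E'
from h import *
p=robot.get_image('wrist');im=cv2.cvtColor(p['image'],cv2.COLOR_RGB2BGR)[230:400,190:470]
cv2.imwrite('pics/w11c.png',cv2.resize(im,None,fx=2.8,fy=2.8,interpolation=cv2.INTER_CUBIC));s=robot.observe()
th=np.radians(72.35);R=np.array([[np.cos(th),-np.sin(th)],[np.sin(th),np.cos(th)]])
print('tcp',R.T@(s['ee_pos'][:2]-[ 0.50496,-0.07535])*1e3,s['force'])
E
```

```text
time: 13.05
ee_pos: [0.4832, -0.1395, 0.0922]
tcp_rot: [[-0.001, -0.303, -0.953], [0.001, -0.953, 0.303], [-1.0, -0.001, 0.001]]
force: [0.1, -0.3, -0.3]
opening: -0.0003
tcp [-67.5729214    1.35984793] [-0.28544589  0.02776135 -0.26661242]
```

View pics/w11c.png

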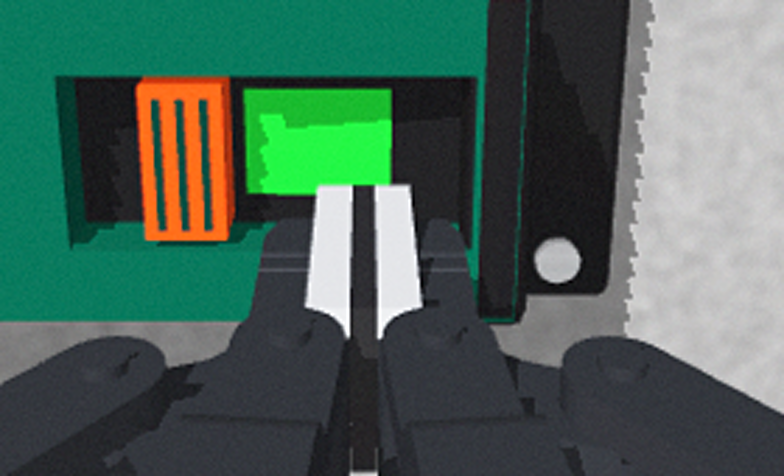

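```bash
python3 -m handwheel '[[0.006,0,-0.07,0,-1],[0.006,0,-0.14,0,-1],[0.006,0,-0.18,0,-1],[0.006,0,-0.212,0,-1],[0.006,0,-0.212,0,-1],[0.006,0,-0.212,0,-1]]'
python3 -m handwheel '[[0.01,0.032,0,0,-1],[0.02,0.064,0,0,-1],[0.03,0.095,0,0,-1],[0.04,0.127,0,0,-1],[0.04,0.127,0,0,-1],[0.04,0.127,0,0,-1]]'
python3 - <<'E'
from h import *
p=robot.get_image('wrist');im=cv2.cvtColor(p['image'],cv2.COLOR_RGB2BGR)[230:400,190:470]
cv2.imwrite('pics/w12c.png',cv2.resize(im,None,fx=2.8,fy=2.8,interpolation=cv2.INTER_CUBIC));s=robot.observe()
th=np.radians(72.35);R=np.array([[np.cos(th),-np.sin(th)],[np.sin(th),np.cos(th)]])
print('tcp',R.T@(s['ee_pos'][:2]-[ 0.50496,-0.07535])*1e3,s['force'])
E
```

```text
time: 13.6
ee_pos: [0.4843, -0.1398, 0.0603]
tcp_rot: [[-0.001, -0.302, -0.953], [0.001, -0.953, 0.302], [-1.0, -0.0, 0.001]]
force: [0.1, -0.1, 0.8]
opening: -0.0001
time: 14.1
ee_pos: [0.4908, -0.1206, 0.061]
tcp_rot: [[0.001, -0.301, -0.954], [0.0, -0.954, 0.301], [-1.0, -0.0, -0.001]]
force: [-1.0, -0.5, -0.1]
opening: -0.0
tcp [-47.51016136  -0.06025987] [-0.31395364 -0.73228086 -0.42273868]
```

View pics/w12c.png

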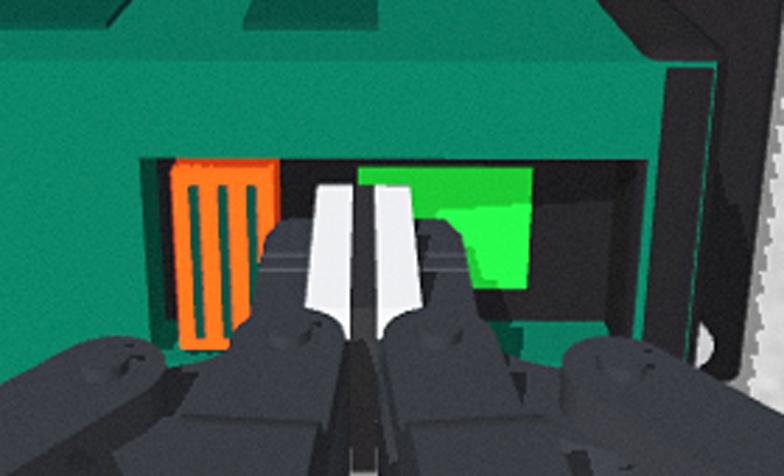

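```bash
python3 -m handwheel '[[0.004,0.013,0,0,-1],[0.008,0.025,0,0,-1],[0.008,0.025,0,0,-1],[0.008,0.025,0,0,-1]]'; python3 -m handwheel '[[0.003,0.01,0,0,-1],[0.003,0.01,0,0,-1],[0.003,0.01,0,0,-1]]'
python3 - <<'E'
from h import *
p=robot.get_image('wrist');im=cv2.cvtColor(p['image'],cv2.COLOR_RGB2BGR)[230:400,190:470]
cv2.imwrite('pics/w13c.png',cv2.resize(im,None,fx=2.8,fy=2.8,interpolation=cv2.INTER_CUBIC));s=robot.observe()
th=np.radians(72.35);R=np.array([[np.cos(th),-np.sin(th)],[np.sin(th),np.cos(th)]])
print('tcp',R.T@(s['ee_pos'][:2]-[ 0.50496,-0.07535])*1e3,s['force'])
E
```

```text
time: 14.48
ee_pos: [0.4916, -0.1173, 0.0608]
tcp_rot: [[-0.0, -0.302, -0.953], [-0.0, -0.953, 0.302], [-1.0, 0.0, 0.0]]
force: [0.3, -1.2, 0.9]
opening: -0.0001
time: 14.73
ee_pos: [0.492, -0.116, 0.0608]
tcp_rot: [[-0.0, -0.302, -0.953], [-0.0, -0.953, 0.302], [-1.0, 0.0, -0.0]]
force: [-1.7, -2.7, 1.3]
opening: 0.0004
tcp [-42.67742896  -0.06932009] [-1.90357307 -2.61960909  1.28127602]
```

View pics/w13c.png

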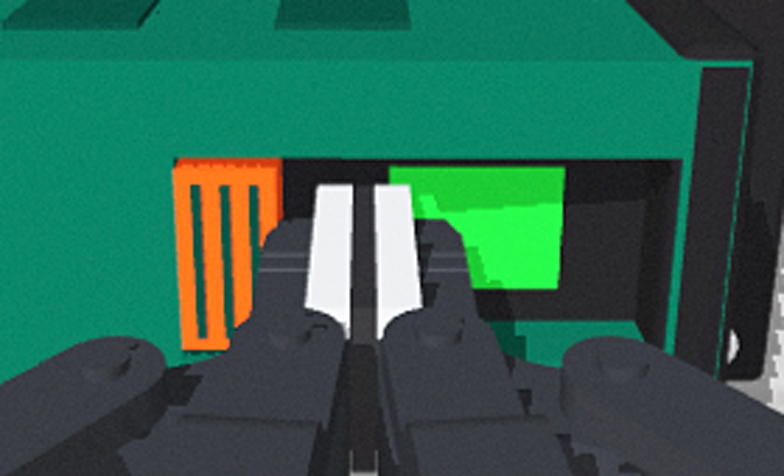

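```bash
python3 -m handwheel '[[0.003,0.009,0,0,-1],[0.003,0.009,0,0,-1],[0.003,0.009,0,0,-1]]';python3 -m handwheel '[[0.002,0.006,0,0,-1],[0.002,0.006,0,0,-1],[0.002,0.006,0,0,-1]]'
python3 - <<'E'
from h import *
p=robot.get_image('wrist');im=cv2.cvtColor(p['image'],cv2.COLOR_RGB2BGR)[230:400,190:470]
cv2.imwrite('pics/w14c.png',cv2.resize(im,None,fx=2.8,fy=2.8,interpolation=cv2.INTER_CUBIC));s=robot.observe()
th=np.radians(72.35);R=np.array([[np.cos(th),-np.sin(th)],[np.sin(th),np.cos(th)]])
print('tcp',R.T@(s['ee_pos'][:2]-[ 0.50496,-0.07535])*1e3,s['force'])
E
```

```text
time: 15.03
ee_pos: [0.4922, -0.1156, 0.0608]
tcp_rot: [[-0.001, -0.301, -0.954], [-0.002, -0.953, 0.301], [-1.0, 0.002, 0.0]]
force: [-3.3, -7.8, 0.3]
opening: 0.0
time: 15.28
ee_pos: [0.4923, -0.1153, 0.0608]
tcp_rot: [[-0.001, -0.301, -0.954], [-0.003, -0.954, 0.301], [-1.0, 0.003, 0.0]]
force: [-4.3, -10.6, 1.8]
opening: -0.0002
tcp [-41.93526271  -0.08684186] [ -5.04888756 -10.25765582   1.53162507]
```

View pics/w14c.png

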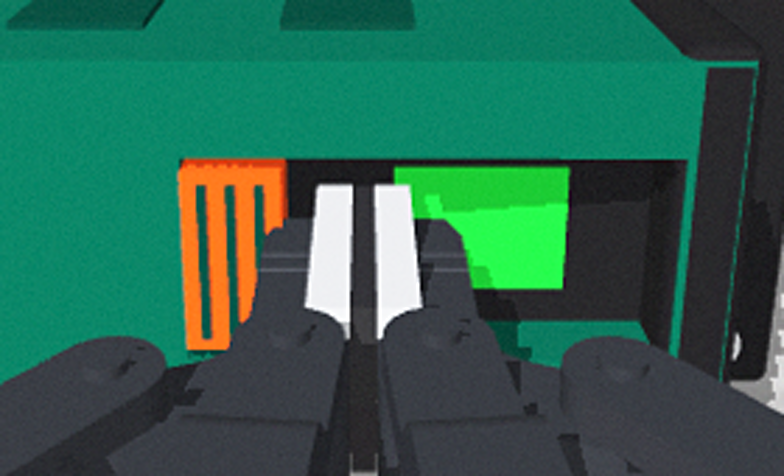

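```bash
python3 -m handwheel '[[-0.006,-0.019,0,0,-1],[-0.006,-0.019,0,0,-1],[-0.006,-0.019,0,0,-1],[-0.006,-0.019,0.03,0,-1],[-0.006,-0.019,0.1,0,-1],[-0.006,-0.019,0.3,0,-1],[-0.006,-0.019,0.5,0,-1],[-0.006,-0.019,0.8,0,-1],[-0.006,-0.019,0.8,0,-1],[-0.006,-0.019,0.8,0,-1]]'
python3 - <<'E'
from h import *
p=robot.get_image('wrist');save(p,'w15');print(robot.observe()['force'])
E
```

```text
time: 16.17
ee_pos: [0.494, -0.1166, 0.1841]
tcp_rot: [[0.007, -0.301, -0.953], [-0.002, -0.954, 0.301], [-1.0, 0.0, -0.007]]
force: [-0.5, -0.7, -0.8]
opening: -0.0001
[0.53070901 0.00309435 0.05118814]
```

View pics/w15.png

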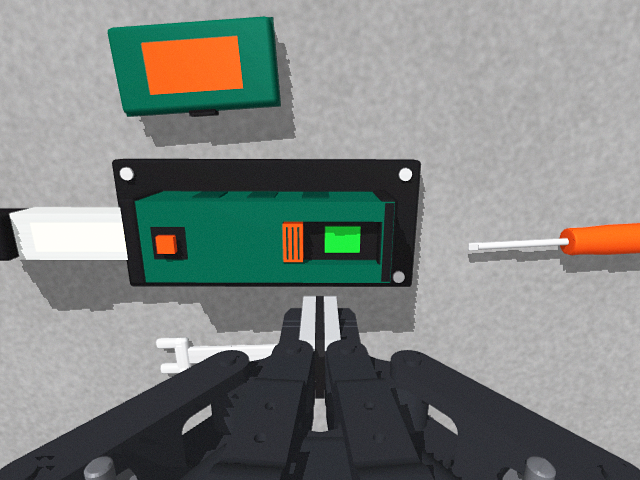

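```bash
python3 - <<'E'
from h import *
p=robot.get_image('wrist');im=cv2.cvtColor(p['image'],cv2.COLOR_RGB2BGR)[190:290,110:410]
cv2.imwrite('pics/w16c.png',cv2.resize(im,None,fx=2.6,fy=2.6,interpolation=cv2.INTER_CUBIC))
p=robot.get_image('scene');save(p,'s16')
for k,z in dict(screwdriver_mid=.012,wrench_mid=.005,bitcase_mid=.012).items():
    for r in robot.landmark_of(k,p)[:1]: print(k,np.round(r['pixel'],1),round(r['confidence'],2),np.round(ray(p,r['pixel'],z),4))
E
```

```text
screwdriver_mid [208.  201.6] 0.61 [ 0.4182 -0.3203  0.012 ]
wrench_mid [363.1 222.8] 0.63 [ 0.4009 -0.0007  0.005 ]
bitcase_mid [307.1 312.8] 0.9 [ 0.6373 -0.0597  0.012 ]
```

View pics/w16c.png

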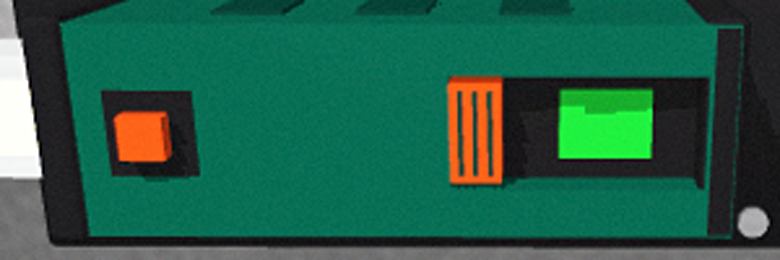

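Here the knob sits flush against the head end of the slot (crop columns 448–502). The lock button stands up in its window, and the bystanders have not moved beyond measurement noise.

```bash
python3 -c "
from plant import robot
print(robot.hand_in())"
```

```text
the job is handed in; nothing more can be done
None
```

I pulled the lamp's head out until it hit the stop at about 38 N, and the camera showed the orange lock button up in its window. I let go, then pushed the switch on with shut fingers in the slot, and handed in at about 16 s of the 48 s.

- **First push undone:** On the first push I pressed too far and the fingers rode up over the knob. Backing off dragged the switch back to off. I pushed it again more gently, to the stop at about 11 N, and lifted straight up.
- **Last checks:** The knob sat flush against the head end of the slot, the lock button stood up, and the arm was about 11 cm above the lamp touching nothing. I judged knob and button by eye in the last wrist image, because their travel cannot be read directly.
- **Bystanders:** The camera estimates for the screwdriver, wrench and bit case changed by 3 to 8 mm from the start. That is within the measurement noise, and I saw no sign that anything had touched them.

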